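# Bring the drive pin of a flatbed plate into the inspection camera's view by mirror

## Task

Slide the flat round film plate across the table, without lifting it, until it lies in the middle of the dark mat, wholly on it, and let go of it. Then take the fin on top of the small sprung mirror and turn the mirror until the bench camera, which looks into it, sees the plate's thin off-centre drive pin in the middle of its view. Finish still holding the mirror steady at that angle with the gripper, and leave everything else on the bench where it stands.

Things in the scene. Friction and masses are not known exactly. Their poses are not given: they have to be found in the camera images.
- spindle (a point): Flatbed plate (loose, 0.21 to 0.42 kg): a flat round aluminium disc, 120 mm across and 6 mm thick, lying on the table. At its centre stands a steel spindle, 14 mm across, from 6 to 54 mm above the table: the thing to hold while sliding. This point lies on the spindle's axis, 32 mm above the disc's underside; z is up.
- drive_pin (a point): The marker to be seen in the mirror: the thinner steel pin, 8 mm across, that stands on the same disc 45 mm from the spindle's axis and reaches 50 mm above the table. This point lies on the pin's axis, 30 mm above the disc's underside. At the start it stands on the half of the disc nearer the mirror.
- mat: Square dark rubber mat, 160 x 160 mm, paper-thin and fixed: things slide over its edge freely. Origin at its centre on the table; x and y along its sides.
- lens (a point): Centre of the front glass of the inspection camera, a black box camera that is fixed on one end of the station's rail, 85 mm above the table. The lens looks level, straight along the rail, at the middle of the mirror 165 mm away. x points from the mirror to the camera, z up.
- glass (a point): Middle of the swivel mirror's face, 77 mm above the table. The mirror is an upright panel 66 mm wide, 6 mm thick, from 42 to 112 mm above the table, on a post at the other end of the rail. It turns about the vertical axis through this point; its reflecting face contains that axis. x is the mirror's normal, out of the reflecting face; y along the panel; z up.
- fin (a point): Centre of the black grip fin on top of the mirror, on the turning axis, 137 mm above the table. The fin is a flat upright plate in line with the panel: 44 mm long along y (the panel's direction), 10 mm thick along x, 42 mm tall (114 to 156 mm above the table). It turns with the mirror; same axes as glass.
- mirror_turn (a joint): Turn of the mirror about the vertical, in rad, counter-clockwise from above positive, stops at -0.15 and 1.45. At 0 (its rest) it faces the lens squarely. A weak spring (0.04 N m per rad) brings it back to 0 when it is let go, so it has to be held.
- sight_line (a point): What the camera sees: the reflected line of sight. Origin at the middle of the mirror's face; x points level along the reflected line (seen from above: as far from the mirror's normal as the lens, on the other side, so it turns twice as far as the mirror). The pin is mid-picture when it lies on this x axis, seen from above; the difference in height does not matter.
- station: The fixed inspection station that carries the camera and the mirror: foot 76 mm across under the mirror, rail 36 mm wide and 12 mm high, top of the camera 113 mm. Origin under the mirror's axis, on the table; x along the rail to the camera.
- plate: The flatbed plate itself: origin at the centre of the disc's underside, z up; the drive pin stands at y = -45 mm.
- mirror: The turning part of the mirror (panel and fin): origin on the turning axis on the table; same axes as glass.
- amber_bottle: Bystander: brown glass bottle, 60 mm across, 125 tall; origin at the centre of its underside.
- dropper: Bystander: small bottle, 34 mm across, 85 tall; origin at the centre of its underside.
- pen_cup: Bystander: dark metal cup, 80 mm across, 100 tall; origin at the centre of its underside.
- core: Bystander: white film core (ring), 74 mm across, 16 tall; origin at the centre of its underside.
- film_can: Bystander: flat round closed film can, 140 mm across, 28 tall, no spindle; origin at the centre of its underside.
- splicer: Bystander: metal film splicer, 130 x 90 x 60 mm; origin at the centre of its underside.

How it is judged:
By the outcome, as a careful person would: the job done as asked, in the order asked, and still so for the second after the job is handed in, while the arm keeps its last pose, push and grip.
It also fails if it takes over 48 s, if anything falls off the work surface, if the arm or the gripper's body presses on something with over 40 N, if the wrist force passes 120 N, or if a joint passes its speed limit or range.

## Robot

A 6-joint arm with a two-finger parallel gripper is mounted at the origin on the work surface. World frame = base frame: x ahead of the robot, y to its left, z up, the work surface at z = 0. Lengths are in m, angles in rad, forces in N, time in s.
With the tool pointing down it reaches from about 0.375 to 0.975 m from the base axis. Payload 3.8 kg.
Tool frame: the origin (TCP) lies on the centre line of the jaws, within the pads' length; the fingertips stand 22 mm ahead of it and the grasp point (between the pads) lies 3 mm ahead of it (bot.tips_ahead is the distance from the TCP to the fingertips, in m); z points along the fingers, y is the line along which they close (so a half turn about z gives the same grasp; the last joint's range is limited). The gripper opens to 88 mm and grips with 3 to 60 N. Pads are 18 mm wide; open, the fingers measure 123 mm over their backs; the gripper's body (75 mm by 187 mm) begins 45 mm behind the grasp point.
Start: joints at [1.23, 0.264, 1.604, -0, 1.274, -0.037], TCP at [0.202, 0.644, 0.261] pointing down, gripper open.
Joint ranges: [-2.63, 2.63], [-0.94, 2.18], [0.31, 2.57], [-1.31, 4.45], [0, 2.66], [-2.55, 2.55]. Speed limits (rad/s): [2.57, 2.57, 3.14, 3.14, 3.14, 3.14].

## Interface

Orientations are given as a unit quaternion [w, x, y, z].
In Python, from workcell import bot gives the robot as it stands. Calls block until the motion is done:
- bot.move_ptp(position, orientation): joint-space move of the TCP to a pose.
- bot.servo_line(position, attitude=None, velocity=0.15, max_force=None): straight line of the TCP; attitude=None keeps the orientation; velocity is the mean speed in m/s. With max_force (N) it stops when the force on the tool has changed by that much, and returns True; else False.
- bot.goto_joints(angles): joint-space move.
- bot.grip(opening, grasp_force=None): opening from 0.0 (shut) to 1.0 (fully open); grasp_force is the grip in N (None keeps the last); returns when the fingers have stopped.
- bot.wait(seconds).
- bot.solve_ik(position, orientation): joint angles nearest the present ones, or None.
- bot.get_state(): the state.
- bot.get_image(name): name is "scene" or "side" or "wrist"; returns a dict with "img" (384x512x3 uint8, red, green, blue), "depth" (384x512 float32, m along the optical axis (not along the pixel's ray), 0 where there is no reading), "fov_y" (degrees; the focal length in pixels is half the picture's height over the tangent of half this angle, whatever the lens; pixels are square), "cx", "cy" (the principal point, pixels), "extrinsics" (4x4, takes a point from world to camera coordinates); the wrist camera has in their place "T_tool_cam" (4x4, takes a point from camera to tool coordinates, whose origin is the TCP and whose axes are the flange's). Camera axes: x right, y down, z forward; pixel columns grow to the right and rows downward; lengths in m; the calibration is good to about 2 mm. A picture is of the moment at which its call begins: read the wrist's pose just before it.
A pose or a line that the arm cannot do raises bot.PlanningError and nothing moves.
- bot.job_done(): hands the job in; it is judged then, once.
The state is a dict: "time": time; "q": joint angles; "joint_vel": joint speeds; "joint_efforts": joint torques, N m; "tcp_pos": TCP position; "tool_rot": TCP orientation; "wrist_force": force on the tool from outside, world axes, zero at the start; "ft_torque": the same for the moment, N m; "width": opening from 0.0 (shut) to 1.0 (fully open); "grasp_force": force on a finger pad.
Only numpy, scipy, OpenCV 4.12 (cv2) and the standard library are available. Lean on these libraries where they do the work, as an engineer would, in place of code of your own. Each camera call takes 0.05 s, during which the arm holds its last target. There are 200 camera calls.

## Working session

There is one attempt and no reset: what is moved stays moved. The work goes in short steps, each a Python script; the robot and the scene stay as the last script left them, time stands still between calls to the robot, and variables do not carry over. Pictures are saved under pics/ and viewed, at most 10 in all, crops included, and the job is handed in when it is done.

```bash
mkdir -p pics; ls
cat > h.py <<'E'
import numpy as np, cv2
from workcell import bot
from scipy.spatial.transform import Rotation as R
def cam(name):
    s=bot.get_state(); d=bot.get_image(name)
    h=d['img'].shape[0]; d['f']=h/2/np.tan(np.radians(d['fov_y'])/2)
    if name=='wrist':
        q=s['tool_rot']; T=np.eye(4); T[:3,:3]=R.from_quat(np.roll(q,-1)).as_matrix(); T[:3,3]=s['tcp_pos']
        d['W']=T@np.array(d['T_tool_cam'])
    else: d['W']=np.linalg.inv(d['extrinsics'])
    return d
def cloud(d):
    z=d['depth']; v,u=np.mgrid[:z.shape[0],:z.shape[1]]
    P=np.stack([(u-d['cx'])/d['f']*z,(v-d['cy'])/d['f']*z,z],-1)
    return P@d['W'][:3,:3].T+d['W'][:3,3]
def onplane(d,u,v,z):
    r=d['W'][:3,:3]@np.array([(u-d['cx'])/d['f'],(v-d['cy'])/d['f'],1]); o=d['W'][:3,3]
    return o+r*(z-o[2])/r[2]
def save(d,n): cv2.imwrite('pics/'+n,d['img'][:,:,::-1])
def quat(yaw): # tool down, tool x axis at yaw
    return np.roll((R.from_euler('z',yaw)*R.from_euler('x',np.pi)).as_quat(),1)
E
python3 - <<'E'
from h import *
import pickle
D={}
for n in('scene','side','wrist'):
    d=cam(n); D[n]=d
    print(n,d['fov_y'],d['cx'],d['cy'],d['W'].round(3).tolist())
pickle.dump(D,open('D0.pkl','wb'))
a=np.hstack([D['scene']['img'],D['side']['img']])
for n in D: save(D[n],n+'0.png')
# top-down ortho map from the clouds
s=bot.get_state(); print(s)
E
```

```text
pics
scene 54.60581572550469 254.92713920587053 196.63162400686525 [[-0.718, 0.514, -0.47, 0.996], [0.696, 0.519, -0.496, 0.467], [-0.011, -0.683, -0.73, 0.811], [0.0, 0.0, 0.0, 1.0]]
side 51.23385957783434 250.74782867185215 195.91100037333018 [[0.856, -0.27, 0.44, -0.003], [-0.516, -0.426, 0.743, -0.949], [-0.014, -0.863, -0.504, 0.725], [0.0, 0.0, 0.0, 1.0]]
wrist 70.14149031907519 255.26145865313043 189.48402857533645 [[0.299, 0.909, 0.291, 0.127], [0.954, -0.283, -0.095, 0.667], [-0.003, 0.306, -0.952, 0.383], [0.0, 0.0, 0.0, 1.0]]
{'time': 0.15, 'q': array([ 1.23011317e+00,  2.64569288e-01,  1.60505080e+00,  7.26338497e-06,
        1.27373532e+00, -3.69018480e-02]), 'joint_vel': array([ 1.71748122e-05,  1.04869186e-04, -2.28920501e-03,  4.46981356e-04,
        6.48842181e-04,  1.09166858e-03]), 'joint_efforts': array([-7.39288362e-05, -5.02848637e+01, -3.57466435e+01,  7.28549366e-02,
        2.49561178e-02, -9.69215330e-05]), 'tcp_pos': array([0.20173985, 0.6436019 , 0.25968642]), 'tool_rot': array([-1.68820962e-04,  1.51308284e-01,  9.88486230e-01, -8.65066346e-04]), 'wrist_force': array([-0.73849651,  0.40953984,  0.1338533 ]), 'ft_torque': array([0.05258473, 0.0595896 , 0.03531792]), 'grasp_force': 0.0, 'width': 1.0017134167914301}
```

View pics/scene0.png

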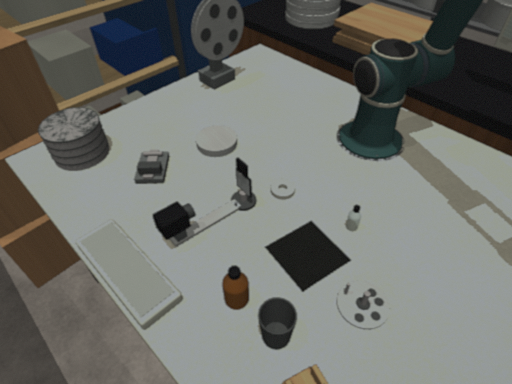

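View pics/side0.png

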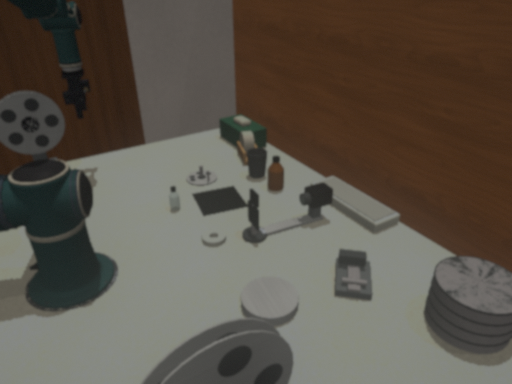

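Scene: plate disc ~(363,305), spindle top ~(365,293), pin ~(347,287), mat ~(307,254), mirror/fin ~(241,172), camera ~(175,218), dropper (354,216), amber (235,288), cup (277,322), core (283,189). Side shows the same things: plate (201,178), mat (220,200), mirror (253,210), camera (318,195).

Run:
```python
from h import *
import pickle
D=pickle.load(open('D0.pkl','rb'))
for n,pts in dict(scene=dict(mat=(307,254),disc=(350,310),spin=(365,293),pin=(347,287),fin=(241,165),panel=(246,185),cam=(175,215),drop=(356,208),amber=(235,270),cup=(277,305),core=(283,184)),
  side=dict(mat=(220,200),disc=(195,183),spin=(201,169),fin=(253,193),cam=(318,190),core=(213,236))).items():
    d=D[n];C=cloud(d);g=cv2.cvtColor(d['img'],cv2.COLOR_RGB2GRAY)
    for k,(u,v) in pts.items(): print(n,k,C[v,u].round(3))
    u,v=pts['mat']; m=(g<60).astype('uint8')
    _,L=cv2.connectedComponents(m); m=(L==L[v,u]).astype('uint8')
    c=max(cv2.findContours(m,0,2)[0],key=cv2.contourArea)
    h=cv2.convexHull(c); ap=cv2.approxPolyDP(h,6,True)[:,0]
    W=np.array([onplane(d,*p,0)[:2] for p in c[:,0]]).astype('float32')
    print('mat',ap.tolist(),[onplane(d,*p,0).round(3).tolist() for p in ap],cv2.minAreaRect(W))
    # clusters of raised points near plate / mirror / rest
    sel=(C[...,2]>.02)&(C[...,2]<.2)&(C[...,0]>.2)&(C[...,0]<1.2)&(abs(C[...,1])<.7)&(d['depth']>0)
    nl,L,st,ce=cv2.connectedComponentsWithStats(sel.astype('uint8'))
    for i in range(1,nl):
        if st[i,4]>8:
            P=C[L==i]; print(st[i].tolist(),P.min(0).round(3),P.max(0).round(3),P.mean(0).round(3))
for n in('scene','side'):
    d=D[n]; 
    y0,x0=(120,130) if n=='scene' else (130,150)
    cv2.imwrite(f'pics/{n}c.png',cv2.resize(d['img'][y0:y0+230,x0:x0+270,::-1],None,fx=2.5,fy=2.5,interpolation=2))
```

```text
scene mat [ 0.521  0.159 -0.   ]
scene disc [0.573 0.331 0.008]
scene spin [0.542 0.338 0.056]
scene pin [0.549 0.298 0.041]
scene fin [ 0.519 -0.089  0.151]
scene panel [ 0.514 -0.077  0.081]
scene cam [ 0.731 -0.101  0.113]
scene drop [0.372 0.187 0.085]
scene amber [0.735 0.126 0.126]
scene cup [0.709 0.227 0.074]
scene core [ 0.388 -0.051  0.016]
mat [[311, 222], [349, 260], [302, 290], [266, 247]] [[0.431, 0.097, 0.0], [0.459, 0.246, 0.0], [0.609, 0.218, 0.0], [0.581, 0.068, 0.0]] ((0.5192246437072754, 0.15670230984687805), (0.155496746301651, 0.15570488572120667), 79.88461303710938)
[194, 43, 12, 14, 88] [ 0.2   -0.662  0.151] [ 0.231 -0.626  0.2  ] [ 0.214 -0.64   0.181]
[38, 107, 70, 60, 2952] [ 0.66 -0.7   0.02] [ 0.842 -0.545  0.124] [ 0.761 -0.599  0.094]
[195, 125, 42, 29, 896] [ 0.328 -0.426  0.02 ] [ 0.467 -0.285  0.034] [ 0.4   -0.351  0.028]
[134, 149, 34, 32, 796] [ 0.555 -0.475  0.02 ] [ 0.701 -0.325  0.065] [ 0.634 -0.384  0.037]
[235, 157, 17, 43, 488] [ 0.507 -0.128  0.02 ] [ 0.525 -0.06   0.16 ] [ 0.515 -0.09   0.096]
[152, 201, 43, 40, 1129] [ 0.68  -0.146  0.0
[... 1342 characters left out ...]
[0.541 0.29  0.023] [0.549 0.302 0.053] [0.545 0.296 0.037]
[299, 175, 101, 53, 2443] [ 0.674 -0.283  0.02 ] [0.941 0.042 0.117] [ 0.828 -0.148  0.052]
[169, 186, 11, 21, 163] [0.35  0.167 0.021] [0.382 0.194 0.087] [0.364 0.178 0.052]
[248, 188, 11, 45, 411] [ 0.502 -0.126  0.02 ] [ 0.521 -0.061  0.159] [ 0.508 -0.098  0.097]
[335, 248, 37, 47, 1412] [ 0.551 -0.475  0.02 ] [ 0.699 -0.323  0.064] [ 0.622 -0.401  0.034]
[425, 256, 87, 91, 5419] [ 0.657 -0.7    0.02 ] [ 0.844 -0.547  0.125] [ 0.714 -0.637  0.101]
[241, 276, 58, 45, 2021] [ 0.326 -0.426  0.02 ] [ 0.465 -0.285  0.033] [ 0.392 -0.361  0.029]
[280, 379, 9, 5, 25] [ 0.214 -0.657  0.191] [ 0.229 -0.655  0.2  ] [ 0.224 -0.656  0.196]
```

```bash
cat >> h.py <<'E'
def posts(d,lo=.02,hi=.07,near=(.54,.32),r=.15):
    C=cloud(d); s=(C[...,2]>lo)&(C[...,2]<hi)&(np.hypot(C[...,0]-near[0],C[...,1]-near[1])<r)&(d['depth']>0)
    n,L,st,ce=cv2.connectedComponentsWithStats(s.astype('uint8'))
    for i in range(1,n):
        if st[i,4]>15:
            P=C[L==i]; T=P[P[:,2]>P[:,2].max()-.006]
            print('box',st[i].tolist(),'top c',((T.min(0)+T.max(0))/2).round(4),'min',P.min(0).round(4),'max',P.max(0).round(4))
E
python3 - <<'E'
from h import *
q=quat(np.radians(100))
for p in ([.538,.34,.2],[.538,.34,.037],[.52,.157,.037]): print(bot.solve_ik(p,q))
bot.move_ptp([.538,.34,.2],q)
d=cam('wrist'); posts(d); save(d,'w1.png'); 
s=bot.get_state(); print(s['time'],s['tcp_pos'],s['tool_rot'])
bot.servo_line([.538,.34,.2+.06],velocity=.2)
d=cam('wrist'); posts(d)
E
```

```text
[ 5.24461504e-01  2.34989199e-01  1.75445658e+00 -4.44089210e-16
  1.15214688e+00  3.49928579e-01]
[ 5.24461504e-01  4.09888195e-01  1.86157439e+00 -4.44089210e-16
  8.70130070e-01  3.49928579e-01]
[ 2.47363271e-01  2.62858722e-01  2.06758908e+00 -4.44089210e-16
  8.11144857e-01  7.28303458e-02]
box [250, 169, 13, 20, 220] top c [0.5392 0.3406 0.0524] min [0.5325 0.3338 0.0207] max [0.5459 0.3474 0.0552]
box [253, 208, 7, 16, 106] top c [0.5472 0.2965 0.0476] min [0.5435 0.2926 0.0204] max [0.5508 0.3005 0.0504]
1.875 [0.53748506 0.34116697 0.20027826] [-8.88078371e-05  6.42107813e-01  7.66614295e-01  2.69050252e-04]
box [250, 158, 12, 16, 145] top c [0.5395 0.3406 0.0529] min [0.5326 0.3341 0.0204] max [0.5463 0.3474 0.0556]
box [253, 192, 6, 12, 68] top c [0.5473 0.297  0.0479] min [0.5436 0.2937 0.0204] max [0.5508 0.3004 0.0506]
```

View pics/w1.png

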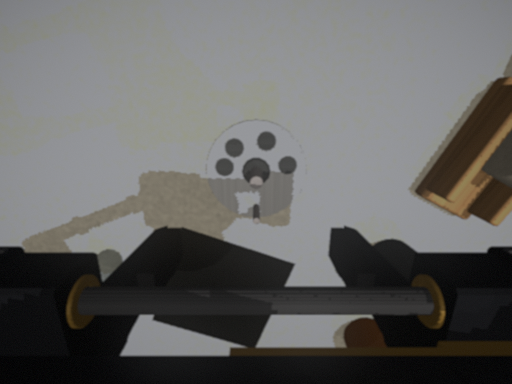

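The wrist view shows the spindle at (256,172) and the pin at (256,212); both heights agree on spindle (0.539,0.341) and pin (0.547,0.297). Grasping and sliding.

Run:
```python
from h import *
S=np.array([.5393,.3406])
def st(t): 
    s=bot.get_state(); print(t,round(s['time'],2),s['tcp_pos'].round(4),s['wrist_force'].round(1),s['grasp_force'],round(s['width'],3))
bot.servo_line([*S,.1],velocity=.2)
print(bot.servo_line([*S,.038],velocity=.08,max_force=8)); st('down')
bot.grip(0.0,12); st('grip')
print(bot.servo_line([.5197,.1565,.037],velocity=.09,max_force=25)); bot.wait(.3); st('slid')
d=cam('scene'); save(d,'s2.png'); posts(d,near=(.52,.13))
```

```text
False
down 4.25 [0.5397 0.3408 0.0383] [-0.2 -0.2  0.6] 0.0 1.001
grip 5.37 [0.5392 0.3406 0.038 ] [ 0.3  0.9 -0.2] 11.999658504500985 0.149
False
slid 7.88 [0.5206 0.1562 0.0379] [0.4 2.9 7.3] 12.002606601454318 0.152
box [346, 214, 7, 13, 56] top c [0.3791 0.1792 0.0577] min [0.3773 0.1713 0.0203] max [0.3848 0.1913 0.0607]
```

Run:
```python
from h import *
bot.grip(0.7); bot.servo_line([.5197,.1565,.24],velocity=.2); bot.wait(.3)
for z in (.24,.30):
    if z>.24: bot.servo_line([.5197,.1565,z],velocity=.2); bot.wait(.2)
    d=cam('wrist'); posts(d,near=(.52,.13),r=.1)
    if z==.24: save(d,'w3.png')
    C=cloud(d)
    g=cv2.cvtColor(d['img'],cv2.COLOR_RGB2GRAY)
    P=C[(C[...,2]>.12)&(C[...,2]<.17)&(d['depth']>0)&(C[...,1]<0)]; print('fin',len(P),P.min(0) if len(P) else'',P.max(0) if len(P) else'')
for n in('scene','side'): posts(cam(n),near=(.52,.13),r=.1)
print(bot.get_state()['time'])
```

```text
box [251, 161, 12, 17, 168] top c [0.5215 0.1569 0.0525] min [0.5147 0.1505 0.0206] max [0.5282 0.1633 0.0553]
box [254, 197, 7, 14, 78] top c [0.5295 0.1124 0.0478] min [0.5256 0.1087 0.0202] max [0.5334 0.1165 0.0508]
fin 0  
box [253, 153, 10, 14, 117] top c [0.5216 0.1566 0.0527] min [0.515  0.1502 0.0202] max [0.5283 0.1632 0.0555]
box [255, 184, 6, 11, 56] top c [0.5295 0.1123 0.0478] min [0.5257 0.1085 0.0201] max [0.5335 0.116  0.0505]
fin 137 [ 0.50927878 -0.10004138  0.12048415] [ 0.52169575 -0.07034668  0.14637682]
box [291, 233, 4, 9, 28] top c [0.5286 0.1122 0.0486] min [0.5247 0.1091 0.0226] max [0.5325 0.1162 0.0513]
box [305, 239, 7, 12, 63] top c [0.5219 0.1566 0.0561] min [0.5137 0.1497 0.0208] max [0.5277 0.1637 0.059 ]
box [216, 186, 5, 10, 40] top c [0.5174 0.1553 0.054 ] min [0.5119 0.1463 0.0216] max [0.528  0.1622 0.0563]
box [225, 192, 3, 8, 22] top c [0.5274 0.1146 0.0482] min [0.5231 0.1063 0.0244] max [0.5318 0.1196 0.0511]
11.075
```

View pics/w3.png

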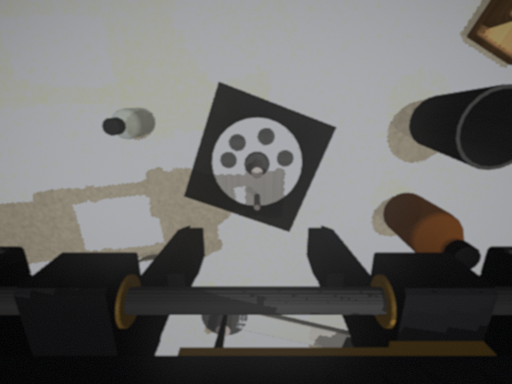

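The plate lies centred: disc (257,161), mat corners (219,83),(335,127),(289,230),(185,196), whose diagonals cross at (257,163). Now a look at the mirror from above.

Run:
```python
from h import *
import pickle
q=quat(np.radians(86))
bot.move_ptp([.514,-.12,.33],q); bot.wait(.3)
d1=cam('wrist'); save(d1,'w4.png'); 
bot.servo_line([.54,-.15,.40],velocity=.25); bot.wait(.2); d2=cam('wrist'); 
pickle.dump((d1,d2),open('D4.pkl','wb')); print(bot.get_state()['time'])
for d in(d1,d2):
    C=cloud(d); ok=d['depth']>0
    for nm,lo,hi,x0,x1 in(('finTop',.148,.165,.45,.6),('fin',.116,.165,.45,.6),('panelTop',.1,.118,.45,.6),('cam',.1,.12,.63,.85),('rail',.006,.016,.56,.66)):
        P=C[ok&(C[...,2]>lo)&(C[...,2]<hi)&(C[...,0]>x0)&(C[...,0]<x1)&(C[...,1]<.0)&(C[...,1]>-.22)]
        if len(P)>5: print(nm,len(P),P.min(0).round(4),P.max(0).round(4),cv2.minAreaRect(P[:,:2].astype('float32')))
```

```text
13.225
finTop 366 [ 0.5084 -0.1163  0.1481] [ 0.5213 -0.0723  0.1579] ((0.5149246454238892, -0.09430509805679321), (0.04379867762327194, 0.009875182062387466), 85.79606628417969)
fin 393 [ 0.508  -0.1163  0.1161] [ 0.5215 -0.0722  0.1579] ((0.5141295194625854, -0.09421682357788086), (0.043646037578582764, 0.01238185167312622), 83.76691436767578)
panelTop 84 [ 0.5054 -0.1252  0.1002] [ 0.5216 -0.0612  0.1175] ((0.5147922039031982, -0.0938170999288559), (0.06437816470861435, 0.013618113473057747), 84.11466979980469)
cam 3072 [ 0.6788 -0.146   0.1   ] [ 0.7778 -0.0853  0.1151] ((0.7272226810455322, -0.11505675315856934), (0.05615563690662384, 0.09646279364824295), 84.5121841430664)
rail 1419 [ 0.5601 -0.1254  0.0062] [ 0.6599 -0.0822  0.0148] ((0.6096941232681274, -0.10385151207447052), (0.03609919548034668, 0.10259085148572922), 84.56061553955078)
finTop 278 [ 0.508  -0.1166  0.1531] [ 0.5212 -0.073   0.1573] ((0.5146843791007996, -0.09486851096153259), (0.04352165758609772, 0.009524092078208923), 84.62910461425781)
fin 342 [ 0.508  -0.1166  0.1164] [ 0.5217 -0.073   0.1573] ((0.5154763460159302, -0.09494297206401825), (0.04352165758609772, 0.011115070432424545), 84.62910461425781)
panelTop 63 [ 0.5062 -0.1263  0.1002] [ 0.5212 -0.0626  0.118 ] ((0.5150164365768433, -0.09469752758741379), (0.0637948289513588, 0.012074663303792477), 84.69992065429688)
cam 2287 [ 0.679  -0.1458  0.1   ] [ 0.7768 -0.0857  0.1153] ((0.7272821068763733, -0.11523489654064178), (0.056141264736652374, 0.09582889825105667), 84.55744934082031)
rail 1131 [ 0.5601 -0.1251  0.0065] [ 0.6596 -0.0815  0.0147] ((0.6100969314575195, -0.10398674011230469), (0.035949427634477615, 0.10174747556447983), 84.54486846923828)
```

View pics/w4.png

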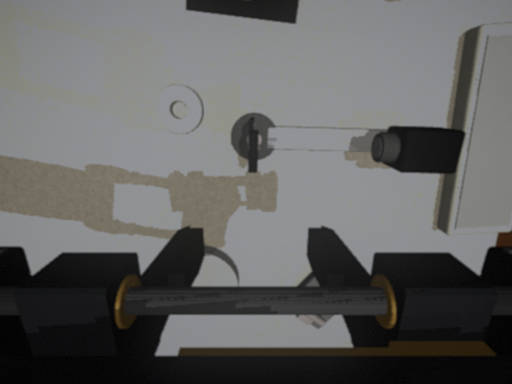

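Fin at (252,145) with the rail running right to the camera (420,148); fin centre (0.5148,-0.0946), top 0.157, rail yaw −5.45°. The required turn is ≈45.7°.

Run:
```python
from h import *
F=np.array([.5148,-.0946]); a0=np.radians(84.55)
def st(t): 
    s=bot.get_state(); Rm=R.from_quat(np.roll(s['tool_rot'],-1)).as_matrix(); print(t,round(s['time'],2),s['tcp_pos'].round(4),'yaw',np.degrees(np.arctan2(Rm[1,0],Rm[0,0])).round(2),s['wrist_force'].round(1),s['ft_torque'].round(2),s['grasp_force'],round(s['width'],3),s['q'][5].round(3))
bot.grip(1.0)
bot.move_ptp([*F,.23],quat(a0))
print(bot.servo_line([*F,.142],velocity=.1,max_force=8)); st('down')
bot.grip(0.0,20); st('grip')
dt=np.radians(45.7); 
for k in range(1,7):
    bot.move_ptp([*F,.142],quat(a0+dt*k/6))
    if k in(1,3,6): bot.wait(.2); st(k)
import pickle
D={n:cam(n) for n in('scene','side','wrist')}; pickle.dump(D,open('D5.pkl','wb'))
im=np.hstack([cv2.resize(D['scene']['img'][140:260,150:350],(400,240)),cv2.resize(D['side']['img'][150:270,170:370],(400,240))])
im=np.vstack([im,cv2.resize(D['wrist']['img'][:,:],(480,360))]) if 0 else im
cv2.imwrite('pics/m5.png',im[:,:,::-1]); save(D['wrist'],'w5.png')
for n in D:
    d=D[n];C=cloud(d)
    for nm,lo,hi in(('panel',.05,.11),('fin',.118,.165)):
        P=C[(d['depth']>0)&(C[...,2]>lo)&(C[...,2]<hi)&(np.hypot(C[...,0]-F[0],C[...,1]-F[1])<.037)]
        if len(P)>5: print(n,nm,len(P),P.min(0).round(3),P.max(0).round(3),cv2.minAreaRect(P[:,:2].astype('float32')))
```

```text
False
down 15.57 [ 0.5155 -0.0948  0.1427] yaw 84.55 [ 0.4  0.3 -0.1] [-0.06  0.1  -0.02] 0.0 1.001 -0.134
grip 16.73 [ 0.5135 -0.0945  0.1418] yaw 84.56 [-5.3  0.4  5.4] [-0.03  0.86 -0.04] 19.99168010428548 0.112 -0.134
1 17.18 [ 0.5136 -0.0945  0.1418] yaw 92.0 [-5.2  1.   4.3] [-0.01  0.91  0.02] 19.991865672636777 0.111 -0.264
3 17.9 [ 0.5139 -0.0944  0.1418] yaw 107.03 [-5.8  0.1  4.2] [-0.03  0.88  0.03] 19.993235729634762 0.108 -0.527
6 18.88 [ 0.5143 -0.0943  0.1419] yaw 129.66 [-4.8  1.9  3.8] [ 0.16  0.79 -0.02] 19.99849278246984 0.11 -0.922
scene panel 311 [ 0.489 -0.122  0.05 ] [ 0.535 -0.07   0.109] ((0.5131575465202332, -0.09471240639686584), (0.007814409211277962, 0.06579294055700302), 39.985137939453125)
side panel 372 [ 0.486 -0.122  0.05 ] [ 0.534 -0.068  0.11 ] ((0.5086714625358582, -0.09637211263179779), (0.00997402984648943, 0.06711623072624207), 41.327823638916016)
side fin 130 [ 0.492 -0.115  0.118] [ 0.533 -0.079  0.162] ((0.5118781924247742, -0.09993904829025269), (0.032541826367378235, 0.03926530480384827), 72.16492462158203)
wrist panel 210 [ 0.489 -0.095  0.05 ] [ 0.506 -0.069  0.11 ] ((0.499703049659729, -0.08163277804851532), (0.006212606560438871, 0.02855285443365574), 39.563541412353516)
wrist fin 4517 [ 0.493 -0.102  0.118] [ 0.525 -0.074  0.165] ((0.5088490843772888, -0.08818545937538147), (0.03239896893501282, 0.0281292125582695), 1.4511597156524658)
```

View pics/m5.png

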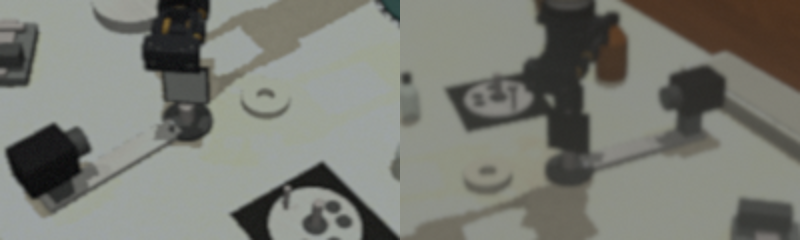

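View pics/w5.png

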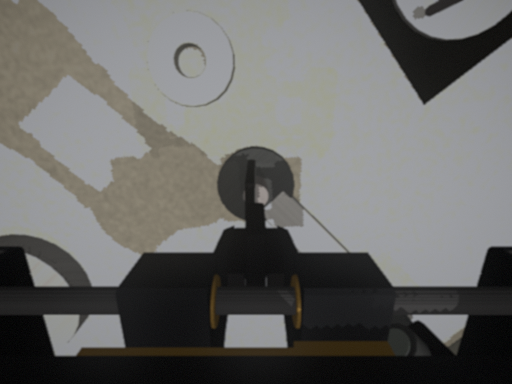

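The mirror is held, panel normal at ≈39.7°, about 0.6° short of the target 40.24°; the plate and core are undisturbed. Correcting.

Run:
```python
from h import *
F=[.5138,-.0945]
c=130.25+.5
for i in range(3):
    bot.move_ptp([*F,.142],quat(np.radians(c))); bot.wait(.5)
    s=bot.get_state(); Rm=R.from_quat(np.roll(s['tool_rot'],-1)).as_matrix(); y=np.degrees(np.arctan2(Rm[1,0],Rm[0,0]))
    print(s['time'],y,s['tcp_pos'],s['wrist_force'].round(1),s['ft_torque'].round(2),s['grasp_force'])
    if abs(130.2-y)<.1: break
    c+=130.2-y
for n in('scene','side'):
    d=cam(n); C=cloud(d)
    P=C[(d['depth']>0)&(C[...,2]>.055)&(C[...,2]<.108)&(np.hypot(C[...,0]-.5148,C[...,1]+.0946)<.037)]
    print(n,cv2.minAreaRect(P[:,:2].astype('float32'))); posts(d,near=(.52,.13),r=.08)
```

```text
19.775 130.7240548714611 [ 0.51412168 -0.09429504  0.14187984] [ 2.6  4.2 -3.6] [ 0.52 -0.23 -0.11] 20.004054398741573
20.525 130.18902706721488 [ 0.51411984 -0.09430997  0.14189683] [ 2.8  4.1 -4.3] [ 0.57 -0.42 -0.06] 20.003661091905087
scene ((0.5134590864181519, -0.09549511969089508), (0.008327202871441841, 0.06424307823181152), 42.32981491088867)
box [291, 233, 4, 9, 29] top c [0.5287 0.113  0.05  ] min [0.5252 0.1085 0.0217] max [0.5326 0.116  0.0521]
box [305, 239, 7, 12, 63] top c [0.5222 0.1566 0.0534] min [0.5152 0.1506 0.0201] max [0.5292 0.1632 0.0561]
side ((0.5082976818084717, -0.0966162383556366), (0.009490098804235458, 0.06800228357315063), 39.51271438598633)
box [216, 186, 5, 10, 40] top c [0.5179 0.1566 0.0534] min [0.5126 0.1473 0.0201] max [0.5267 0.1612 0.056 ]
box [225, 192, 3, 8, 22] top c [0.5273 0.1108 0.0489] min [0.523  0.1061 0.0246] max [0.53   0.1185 0.0516]
```

Run:
```python
from h import *
for n in('scene','side','wrist'):
    A=[]
    for i in range(4):
        d=cam(n); C=cloud(d)
        P=C[(d['depth']>0)&(C[...,2]>.05)&(C[...,2]<.105)&(np.hypot(C[...,0]-.5148,C[...,1]+.0946)<.03)]
        v=cv2.fitLine(P[:,:2].astype('float32'),cv2.DIST_HUBER,0,.001,.001).ravel(); A.append(np.degrees(np.arctan2(v[1],v[0]))%180-90)
    print(n,len(P),np.round(A,2))
s=bot.get_state(); print(s['time'],s['joint_vel'].round(3))
```

```text
scene 287 [40.15 40.01 39.76 39.85]
side 298 [39.83 39.19 41.1  40.34]
wrist 21 [41.8  38.8  41.52 39.12]
21.225 [ 0.001 -0.    -0.002  0.     0.002 -0.001]
```

The measured panel normal averages ≈40.1°, against the required 40.24°, so I'm handing in.

```bash
python3 -c "
from workcell import bot
print(bot.job_done())"
```

```text
the job is handed in; nothing more can be done
None
```

The plate lies within about 2 mm of the mat's centre, wholly on it, and has been let go; the gripper is still holding the mirror at about 40.1–40.2° (40.24° needed) to bring the drive pin to mid-view, and the job was handed in at about 21 s.

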